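Pile the clutch plates and hold the keyed collar home

ROBOT

A 6-joint arm with a two-finger parallel gripper is mounted at the origin on the work surface. World frame = base frame: x ahead of the robot, y to its left, z up, the work surface at z = 0. Lengths are in mm, angles in rad, forces in N, time in s.
With the tool pointing down it reaches from about 300 to 775 mm from the base axis. Payload 14.6 kg.
Tool frame: the origin (TCP) lies at the very end of the fingers, on their centre line; the grasp point (between the pads) lies 19 mm behind it; x points along the fingers, z is the direction in which the jaws open and shut, and the axes are right-handed (so a half turn about x gives the same grasp; the last joint's range is limited). The gripper opens to 94 mm and grips with 3 to 60 N. Pads are 16 mm wide; open, the fingers measure 119 mm over their backs; the gripper's body (75 mm by 177 mm) begins 78 mm behind the grasp point.
Start: joints at [-1.339, 0.3, 1.521, -0, 1.321, -0.067], TCP at [161.898, -525.622, 205.446] pointing down, gripper open.
Joint ranges: [-3.03, 3.03], [-0.79, 2.21], [0.23, 2.52], [-1.04, 4.18], [0, 3.07], [-2.55, 2.55]. Speed limits (rad/s): [2.22, 2.22, 2.57, 3.14, 3.14, 3.14].

INTERFACE

Orientations are given as [roll, pitch, yaw] about the fixed x, y, z axes, in that order (R = Rz(yaw) Ry(pitch) Rx(roll)).
In Python, from cell import manip gives the robot as it stands.
- The arm moves only by the shell command python3 -m jog 'ROWS' [FORCE]. ROWS is a JSON object of lists of equal length, an entry for each row: "grip": the opening, from -1 (shut) to 1 (fully open), so that 0 is half open; "offset": the shift along the world's x, y, z in m, a list of three; "rot": the turn, a rotation vector about the world's x, y, z in rad, a list of three. In form: {"grip": [grip, ...], "offset": [[x, y, z], ...], "rot": [[wx, wy, wz], ...]}. A call has exactly 5 rows; each row shifts and turns the pose as measured when the row begins; what a row does not reach is not made up. A row lasts 1/10 s, in which the tool goes at most 50 mm and 8.59 degrees, less where a joint would pass 70% of its speed; a pose out of reach is approached as far as the arm can. A call with a gripper value outside its range is refused whole. The fingers move at their own pace and stop on an object; FORCE is the grip in N (left out, the last holds). Time passes only in rows, so rows that do not move let the fingers close, or fill a call up. It gives the time, the measured TCP pose, the force and the opening at its end, in the units of the state.
- manip.read_state(): the state, without advancing time (a new reading comes with each control period).
- manip.camera(name): name is "side" or "top" or "wrist"; returns a dict with "image" (480x640x3 uint8, red, green, blue), "range_z" (480x640 float32, mm along the optical axis (not along the pixel's ray), 0 where there is no reading), "fx", "fy", "cx", "cy" (pixels), "R" (3x3) and "t" (3): a world point X has camera coordinates R X + t; the wrist camera has in their place "T_tool_cam" (4x4, takes a point from camera to tool coordinates, whose origin is the TCP and whose axes are the tool frame's). Camera axes: x right, y down, z forward; pixel columns grow to the right and rows downward; lengths in mm; the calibration is good to about 2 mm. A picture is of the moment at which its call begins: read the wrist's pose just before it.
- manip.sign_off(): hands the job in, once; it reports no verdict.
The state is a dict: "clock": time; "joints": joint angles; "qd": joint speeds; "effort": joint torques, N m; "eef_pos": TCP position; "eef_rot": TCP orientation; "wrist_force": force on the tool from outside, world axes, zero at the start; "moment": the same for the moment, N m; "finger_gap": finger opening in mm.
Only numpy, scipy, OpenCV 4.12 (cv2) and the standard library are available. Lean on these libraries where they do the work, as an engineer would, in place of code of your own. Each camera call takes 0.05 s, during which the arm holds its last target. There are 200 camera calls.

TASK

Pile the two flat clutch plates squarely over the hub, one on the other on the fixture's pressure plate, and let go of them; then put the knurled collar on the hub, turn it until its hidden keyways drop over the cross pin, and push it down fully home against the spring. Finish while still gripping the collar and holding it pushed home, so that I can fit the retaining clip. Leave the other things on the bench where they are.

Things in the scene. Friction and masses are not known exactly. Their poses are not given: they have to be found in the camera images.
- fixture: assembly fixture bolted to the bench, turned by any yaw; origin under its centre on the bench surface, z up. Round base 90 mm across, 14 tall; a hub post rises from its centre and a sprung pressure plate lies round the hub. Heights below are above the bench
- hub_tip (a point): centre of the hub post's tip, 96 mm up. The hub is round, 20 across, straight up to 84 and then tapers to 12 across at the tip
- cross_pin (a point): centre of the flat-topped cross pin through the hub, 53 mm up. The pin lies along this point's (and the fixture's) x axis, 31 long over all (5.5 sticks out on each side of the hub), 6 wide, 6 tall, its top at 56
- hub_axis (a point): point on the hub's axis level with the top face of the unloaded pressure plate, 30 mm up
- pressure_plate (a joint): sprung plate round the hub, 54 mm across, top 30 up; value: m pushed straight down, 0 to 0.007. The spring yields from about 8 N, then 2.5 N per mm: it carries clutch plates and collar unmoved. Reads about 0.004 with both clutch plates on it and the collar fully home, which takes about 13 N of push; it springs back when let go
- plate_a_mid (a point): one of two identical flat steel clutch plates, rings 64 mm outside, hole 38, 8 thick, about 130 g, lying flat on the bench; point at its centre, half-way up (4 above its underside), z along its axis. It passes over hub and pin with 3.5 to spare beyond each end of the pin; piled on the pressure plate the two reach up to 46
- plate_b_mid (a point): the other clutch plate, the same in size and mass; point at its centre, half-way up
- collar_mid (a point): knurled aluminium collar, upright on the bench, right way up: 50 mm outside, 40 tall, bore 22 right through, about 180 g; point on its axis half-way up. Over the hub it first rests on the pin with this point 76 up; turned to match it drops to 66, onto the piled plates; pushed fully home it is at 62, stopped by the pin
- collar_foot (a point): centre of the collar's underside. Four hidden keyways 90 degrees apart are cut into it, 8.5 mm wide, 14 deep, from the bore out to 17.5 from the axis, not seen from outside; their direction is unmarked and unrelated to this point's axes. Turning by at most 90 degrees either way brings two of them over the pin (they fit within about 4 degrees)
- screwdriver_grip (a point): bystander, leave alone: screwdriver, 200 long; point on its handle
- wrench_grip (a point): bystander, leave alone: open wrench, 170 long; point on its handle
- bearing: bystander, leave alone: small bearing ring, 42 across and only 12 tall (not one of the clutch plates)
- bush: bystander, leave alone: smooth small bush, 34 across, 30 tall (not the collar)
- tape: bystander, leave alone: roll of tape, 84 across, 22 tall
- spray: bystander, leave alone: clear bottle, 56 across, 170 tall
- oilcan: bystander, leave alone: round can, 66 across, 100 tall
There are look-alikes about, which are no part of the job. Leave any orange look-alike of the part that bears plate_a_mid alone.

How it is judged (in metres and radians):
On the way:
1. both clutch plates lie flat in a square pile on the pressure plate, round the hub, and are let go (horizontal distance between each of plate_a_mid, plate_b_mid and hub_axis below 0.005 m and z of each of plate_a_mid, plate_b_mid in the frame of fixture below 0.045 m and angle between each of plate_a_mid, plate_b_mid's own z axis and vertical below 0.08 rad and contact force between the fingers and plate_a below 0.3 N and contact force between the fingers and plate_b below 0.3 N), for 0.2 s.
At the end, for the whole second after the job is handed in: Both clutch plates flat on the pressure plate, within 5 mm of the hub axis; collar upright on the hub (within 3 mm), over the pin, within 1.5 mm of fully home, pressure plate down at least 2.8 mm, collar at rest and still in the fingers; bystanders moved under 30 mm (horizontal distance between each of plate_a_mid, plate_b_mid and hub_axis below 0.005 m and z of each of plate_a_mid, plate_b_mid in the frame of fixture below 0.045 m and angle between each of plate_a_mid, plate_b_mid's own z axis and vertical below 0.08 rad and horizontal distance between collar_mid and hub_tip below 0.003 m and z of collar_mid in the frame of fixture below 0.0635 m and angle between collar_mid's own z axis and vertical below 0.06 rad and value of joint pressure_plate above 0.0028 m and contact force between the fingers and collar above 2 N and linear speed of collar below 0.02 m/s); the arm keeps its last pose, push and grip.
It fails at once if another thing on the bench is moved more than 30 mm (distance of any of screwdriver_grip, wrench_grip, bearing, bush, tape, spray, oilcan from where it was at the start of the episode above 0.03 m).
It also fails if it takes over 72 s, if anything falls off the work surface, if the arm or the gripper's body presses on something with over 40 N, if the wrist force passes 120 N, or if a joint passes its speed limit or range.

## Working session

There is one attempt and no reset: what is moved stays moved. The work goes in short steps, Python scripts to look and compute and a shell command to move; the robot and the scene stay as the last step left them, time stands still between calls to the robot, and variables do not carry over. Pictures are saved under pics/ and viewed, about 8 in all and at most 12, crops included, and the job is handed in when it is done.

```bash
mkdir -p pics; ls
cat > h.py <<'E'
import numpy as np, cv2
from cell import manip
def cam(n):
    s=manip.read_state(); c=manip.camera(n)
    if n=="wrist":
        from scipy.spatial.transform import Rotation as Ro
        T=np.eye(4);T[:3,:3]=Ro.from_euler('xyz',s['eef_rot']).as_matrix();T[:3,3]=s['eef_pos']
        M=T@np.array(c['T_tool_cam']);c['Rw']=M[:3,:3];c['C']=M[:3,3]
    else:
        R=np.array(c['R']);c['Rw']=R.T;c['C']=-R.T@np.array(c['t'])
    return c
def ray(c,u,v,z):
    d=c['Rw']@np.array([(u-c['cx'])/c['fx'],(v-c['cy'])/c['fy'],1.]);return c['C']+d*(z-c['C'][2])/d[2]
def cloud(c):
    v,u=np.mgrid[:480,:640];r=c['range_z'].astype(float)
    P=np.stack([(u-c['cx'])/c['fx']*r,(v-c['cy'])/c['fy']*r,r],-1)@c['Rw'].T+c['C'];P[r==0]=np.nan;return P
def save(c,n): cv2.imwrite(n,c['image'][:,:,::-1])
E
python3 - <<'E'
from h import *
print(manip.read_state())
for n in("top","side"):
    c=cam(n);save(c,f"pics/{n}0.png");np.savez(f"{n}0.npz",**c);print(n,c['C'],c['fx'])
E
```

```text
pics
{'clock': 0.0, 'joints': array([-1.33861498e+00,  3.00454855e-01,  1.52157723e+00,  1.86231406e-05,
        1.32069414e+00, -6.66324355e-02]), 'qd': array([ 0.00106676,  0.0007913 , -0.00110272,  0.00033593,  0.00066823,
        0.00039209]), 'effort': array([-1.25416813e-03, -5.31805193e+01, -3.52731764e+01,  7.07485783e-02,
        2.44888442e-02, -9.16751560e-05]), 'eef_pos': array([ 161.8377293 , -525.37919254,  204.89686877]), 'eef_rot': array([3.05904866, 1.56966261, 1.7870615 ]), 'wrist_force': array([ 0.06835869, -0.16655366,  0.96145731]), 'moment': array([-0.01289907,  0.0445615 ,  0.00204652]), 'finger_gap': 93.96164406873321}
top [ 362.9529742     5.85107193 1137.53633467] 490.333010763742
side [262.17797391 791.24410708 654.18430307] 445.0530422557211
```

View pics/top0.png

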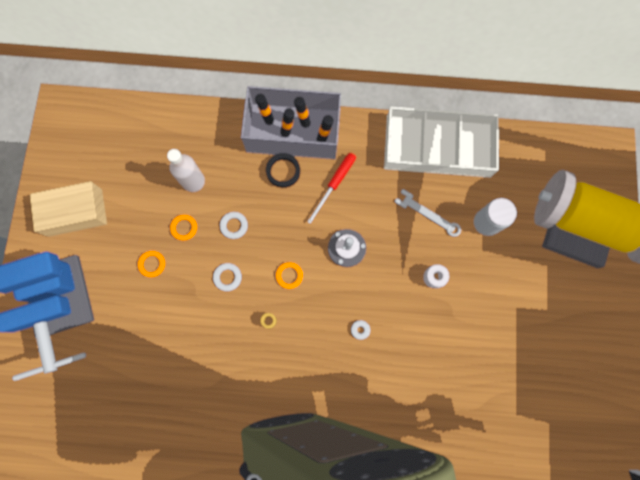

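View pics/side0.png

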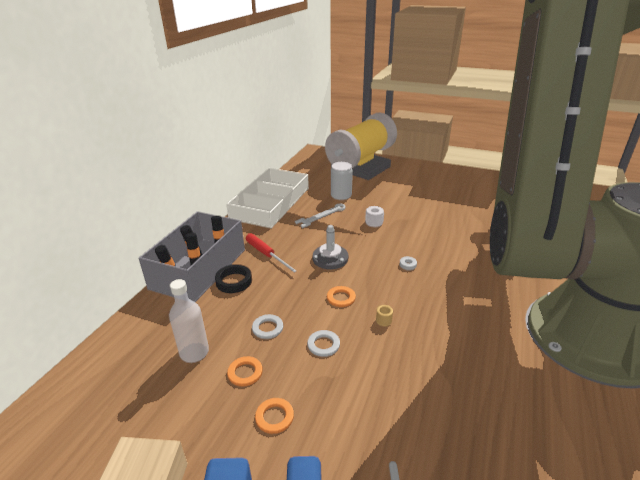

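The top view shows the grey plates at (233,225) and (227,277), the fixture at (347,247) and the collar at (437,276). It also shows the bearing at (361,330), the bush at (268,321) and orange look-alikes. The side view agrees.

Run:
```python
from h import *
D={n:dict(np.load(f"{n}0.npz")) for n in("top","side")}
c=D["top"];P=cloud(c);
for name,(u,v),r,lo,hi in [("A",(233,225),26,4,15),("B",(227,277),26,4,15),("collar",(437,276),24,30,48),("fix hub",(347,245),14,75,110),("fix base",(347,248),30,9,17),("fixplate",(347,248),30,26,34),("orange",(290,275),26,4,15)]:
    m=np.zeros((480,640),np.uint8);cv2.circle(m,(u,v),r,1,-1)
    m=(m>0)&(P[...,2]>lo)&(P[...,2]<hi)
    q=P[m]; (x,y),rad=cv2.minEnclosingCircle(q[:,:2].astype(np.float32))
    print(name,m.sum(),"med z",np.median(q[:,2]).round(1),"circ",round(x,1),round(y,1),round(rad,1),"mean",q.mean(0).round(1))
for n,s in(("top",(290,195,110,100)),("side",(280,210,110,80))):
    u,v,w,h=s; cv2.imwrite(f"pics/{n}_crop.png",cv2.resize(D[n]["image"][v:v+h,u:u+w,::-1],None,fx=5,fy=5,interpolation=2))
a=cv2.imread("pics/top_crop.png");cv2.imwrite("pics/top_crop.png",a)
```

```text
A 469 med z 7.8 circ 620.1 221.3 63.1 mean [619.1 218.7   7.8]
B 500 med z 7.7 circ 496.5 220.8 60.0 mean [496.2 221.    7.7]
collar 331 med z 40.3 circ 531.8 -258.5 25.8 mean [ 531.5 -257.5   39.8]
fix hub 73 med z 91.5 circ 585.9 -51.5 10.6 mean [583.7 -51.   90.4]
fix base 577 med z 14.5 circ 585.2 -51.6 45.1 mean [582.9 -50.4  14.2]
fixplate 294 med z 30.7 circ 585.6 -51.2 26.8 mean [583.1 -50.6  30.5]
orange 505 med z 7.6 circ 511.6 76.4 60.9 mean [511.1  76.3   7.6]
```

View pics/top_crop.png

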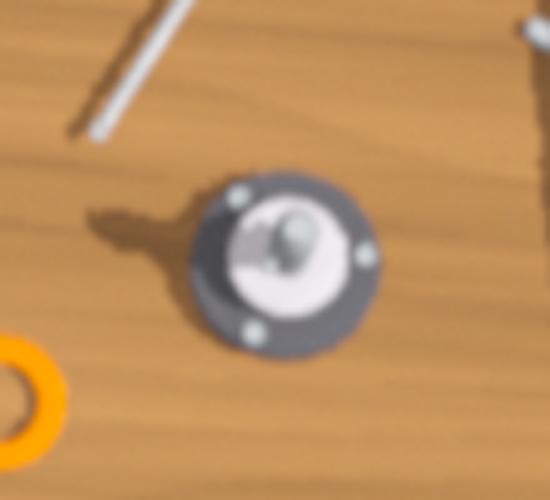

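The crop shows the base at about (285,265) with the hub tip leaning up and right by perspective. The fixture is therefore near (585.5,-51.4). Now the tool axes and the motion plan.

```bash
cat >> h.py <<'E'
def st():
    from scipy.spatial.transform import Rotation as Ro
    s=manip.read_state();R=Ro.from_euler('xyz',s['eef_rot']).as_matrix()
    print('t',round(s['clock'],2),'tcp',s['eef_pos'].round(1),'F',s['wrist_force'].round(1),'M',np.round(s['moment'],2),'gap',round(s['finger_gap'],1),'q',s['joints'].round(2))
    print(' x',R[:,0].round(3),'jawz',R[:,2].round(3),'jaw deg',np.degrees(np.arctan2(R[1,2],R[0,2])).round(1)); return s,R
E
python3 - <<'E'
from h import *
st()
c=cam("wrist");print(np.array(c['T_tool_cam']).round(2),c['fx'])
D=np.load("top0.npz");im=D['image'];c=dict(D)
for n,(u,v) in dict(A=(233,225),B=(227,277)).items():
    m=np.zeros((480,640),np.uint8);cv2.circle(m,(u,v),20,1,-1)
    g=(m>0)&(im.max(2).astype(int)-im.min(2)<35)&(im.max(2)>120)
    k=cv2.morphologyEx(g.astype(np.uint8),cv2.MORPH_OPEN,np.ones((2,2)))
    cn=max(cv2.findContours(k,0,1)[0],key=cv2.contourArea); e=cv2.fitEllipse(cn);print(n,e,ray(c,*e[0],8).round(1))
P=cloud(c);m=P[...,2]>90
for n,(u,v) in dict(spray=(180,165),oilcan=(500,212)).items(): print(n,np.nanmedian(P[v-12:v+12,u-12:u+12].reshape(-1,3),0).round())
E
```

```text
t 0.1 tcp [ 161.9 -525.4  204.9] F [ 0.7  0.1 -0.1] M [ 0.01 -0.03  0.04] gap 93.8 q [-1.34  0.3   1.52 -0.    1.32 -0.07]
 x [-0.     0.001 -1.   ] jawz [ 0.294 -0.956 -0.001] jaw deg -72.9
[[   0.     -0.24    0.97 -179.47]
 [  -0.     -0.97   -0.24   69.11]
 [   1.     -0.     -0.     -1.52]
 [   0.      0.      0.      1.  ]] 352.92599448661184
A ((234.26068115234375, 226.0211944580078), (26.044353485107422, 27.16937828063965), 80.9981460571289) [617.  216.7   8. ]
B ((227.73304748535156, 277.76544189453125), (26.815935134887695, 27.86119270324707), 79.41883850097656) [493.5 217.9   8. ]
spray [715. 326. 120.]
oilcan [ 675. -377.  101.]
```

```bash
A='{"grip":[1,1,1,1,1],"offset":[[0.025,0.041,0],[0.025,0.041,0],[0.025,0.041,0],[0.025,0.041,0],[0.025,0.041,0]],"rot":[[0,0,0.14],[0,0,0.14],[0,0,0.14],[0,0,0.14],[0,0,0.14]]}' >/dev/null
python3 -m jog '{"grip":[1,1,1,1,1],"offset":[[0.025,0.041,0],[0.025,0.041,0],[0.025,0.041,0],[0.025,0.041,0],[0.025,0.041,0]],"rot":[[0,0,0.14],[0,0,0.14],[0,0,0.14],[0,0,0.14],[0,0,0.14]]}' 40
python3 -m jog '{"grip":[1,1,1,1,1],"offset":[[0.025,0.041,0],[0.025,0.041,0],[0.025,0.041,0],[0.025,0.041,0],[0.025,0.041,0]],"rot":[[0,0,0.14],[0,0,0.14],[0,0,0.14],[0,0,0.14],[0,0,0]]}'
python3 -c "
from h import *
st()"
```

```text
clock: 0.65
eef_pos: [286.7, -315.8, 202.6]
eef_rot: [2.995, 1.567, 2.439]
wrist_force: [1.1, 0.2, 0.3]
finger_gap: 94.1
clock: 1.15
eef_pos: [414.2, -101.3, 203.0]
eef_rot: [-3.103, 1.568, -3.071]
wrist_force: [0.3, -0.4, -0.6]
finger_gap: 94.3
t 1.15 tcp [ 414.2 -101.3  203. ] F [ 0.3 -0.4 -0.6] M [-0.06 -0.11 -0.03] gap 94.3 q [-0.33  0.02  1.85 -0.    1.27 -0.36]
 x [-0.002 -0.    -1.   ] jawz [ 0.999  0.032 -0.002] jaw deg 1.9
```

```bash
python3 -m jog '{"grip":[1,1,1,1,1],"offset":[[0.020,0.043,0],[0.020,0.043,0],[0.020,0.043,0],[0.020,0.043,0],[0.020,0.043,0]],"rot":[[0,0,0],[0,0,0],[0,0,0],[0,0,0],[0,0,-0.03]]}'
python3 -m jog '{"grip":[1,1,1,1,1],"offset":[[0.020,0.043,0],[0.020,0.043,0],[0,0,0],[0,0,0],[0,0,0]],"rot":[[0,0,0],[0,0,0],[0,0,0],[0,0,0],[0,0,0]]}'
cat >> h.py <<'E'
def rings(c,lo=110,sat=40,z=8,box=None):
    im=c['image'];g=((im.max(2).astype(int)-im.min(2)<sat)&(im.max(2)>lo)).astype(np.uint8)
    g=cv2.morphologyEx(g,cv2.MORPH_OPEN,np.ones((3,3)))
    for k in cv2.findContours(g,0,cv2.CHAIN_APPROX_NONE)[0]:
        if cv2.contourArea(k)<300 or len(k)<20: continue
        q=np.array([ray(c,*p[0],z)[:2] for p in k]);(x,y),r=cv2.minEnclosingCircle(q.astype(np.float32))
        M=np.c_[2*q,np.ones(len(q))];s=np.linalg.lstsq(M,(q**2).sum(1),rcond=None)[0];R=np.sqrt(s[2]+s[0]**2+s[1]**2)
        if r<80: print('blob px',k[:,0].mean(0).round(),'enc',round(x,1),round(y,1),round(r,1),'fit',s[:2].round(1),R.round(1))
E
python3 -c "
from h import *
st(); c=cam('wrist'); save(c,'pics/w1.png'); rings(c)"
```

```text
clock: 1.65
eef_pos: [516.6, 124.4, 202.9]
eef_rot: [-2.906, 1.569, -2.902]
wrist_force: [-0.0, -2.2, 0.1]
finger_gap: 93.9
clock: 2.15
eef_pos: [557.4, 218.9, 199.9]
eef_rot: [-2.901, 1.565, -2.893]
wrist_force: [0.4, -0.4, -0.5]
finger_gap: 93.6
t 2.15 tcp [557.4 218.9 199.9] F [ 0.4 -0.4 -0.5] M [-0.06 -0.11  0.03] gap 93.6 q [0.31 0.42 1.38 0.   1.35 0.3 ]
 x [-0.006 -0.001 -1.   ] jawz [ 1.     0.008 -0.006] jaw deg 0.5
blob px [494. 400.] enc 776.4 -6.9 29.2 fit [772.3  -7.3] 19.0
blob px [375. 215.] enc 618.6 221.1 32.0 fit [618.7 221. ] 31.4
blob px [259. 213.] enc 495.2 222.1 32.0 fit [495.3 222.1] 31.3
```

View pics/w1.png

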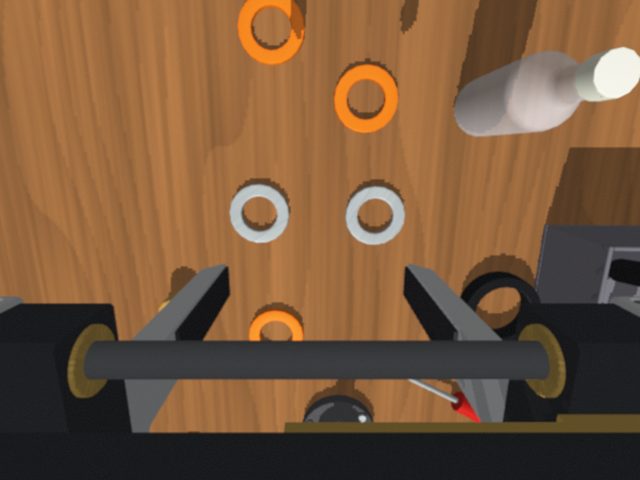

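The wrist view shows the plates at px (375,215) and (259,213), i.e. (618.7,221) and (495.3,222), which matches the top view. Going to A.

```bash
python3 -m jog '{"grip":[1,1,1,1,1],"offset":[[0.030,0.001,-0.02],[0.031,0.001,-0.03],[0,0,-0.04],[0,0,-0.04],[0,0,-0.03]],"rot":[[0,0,0],[0,0,0],[0,0,0],[0,0,0],[0,0,0]]}'
python3 -c "
from h import *
st()"
```

```text
clock: 2.7
eef_pos: [622.7, 214.8, 43.3]
eef_rot: [0.273, 1.563, 0.274]
wrist_force: [0.5, -0.5, -0.6]
finger_gap: 94.2
t 2.7 tcp [622.7 214.8  43.3] F [ 0.5 -0.5 -0.6] M [-0.03 -0.07  0.02] gap 94.2 q [ 0.28  0.69  1.33 -0.    1.11  0.28]
 x [ 0.008  0.002 -1.   ] jawz [1.    0.001 0.008] jaw deg 0.1
```

```bash
python3 -m jog '{"grip":[1,1,1,1,1],"offset":[[-0.004,0.006,-0.015],[0,0,-0.012],[0,0,-0.008],[0,0,0],[0,0,0]],"rot":[[0,0.008,0],[0,0,0],[0,0,0],[0,0,0],[0,0,0]]}'
python3 -c "
from h import *
st()"
```

```text
clock: 3.2
eef_pos: [618.2, 218.5, 6.9]
eef_rot: [2.405, 1.568, 2.402]
wrist_force: [0.4, 0.3, 0.1]
finger_gap: 94.1
t 3.2 tcp [618.2 218.5   6.9] F [0.4 0.3 0.1] M [-0.06 -0.08 -0.02] gap 94.1 q [0.28 0.74 1.35 0.   1.06 0.28]
 x [-0.002  0.002 -1.   ] jawz [ 1.    -0.002 -0.002] jaw deg -0.1
```

```bash
python3 -m jog '{"grip":[1,1,0.2,0.2,0.2],"offset":[[0,0.0025,-0.003],[0,0,-0.0015],[0,0,0],[0,0,0],[0,0,0]],"rot":[[0,0,0],[0,0,0],[0,0,0],[0,0,0],[0,0,0]]}'
python3 -m jog '{"grip":[-0.2,-0.2,-0.2,-0.2,-0.2],"offset":[[0,0,0],[0,0,0],[0,0,0],[0,0,0],[0,0,0]],"rot":[[0,0,0],[0,0,0],[0,0,0],[0,0,0],[0,0,0]]}'
python3 -c "
from h import *
st()"
```

```text
clock: 3.7
eef_pos: [619.6, 221.8, 5.2]
eef_rot: [0.871, 1.567, 0.869]
wrist_force: [-0.0, -0.5, 0.8]
finger_gap: 73.5
clock: 4.2
eef_pos: [619.6, 221.8, 5.3]
eef_rot: [0.887, 1.567, 0.885]
wrist_force: [0.6, -0.2, -0.6]
finger_gap: 61.2
t 4.2 tcp [619.6 221.8   5.3] F [ 0.6 -0.2 -0.6] M [-0.05 -0.08  0.01] gap 61.2 q [0.29 0.75 1.34 0.   1.05 0.29]
 x [ 0.003  0.003 -1.   ] jawz [ 1.    -0.002  0.003] jaw deg -0.1
```

```bash
python3 -m jog '{"grip":[-0.2,-0.2,-0.2,-0.2,-0.2],"offset":[[0,0,0],[0,0,0],[0,0,0],[0,0,0],[0,0,0]],"rot":[[0,0,0],[0,0,0],[0,0,0],[0,0,0],[0,0,0]]}'
python3 -c "
from h import *
st(); c=cam('wrist'); save(c,'pics/w2.png'); rings(c)"
```

```text
clock: 4.7
eef_pos: [619.6, 221.8, 5.3]
eef_rot: [0.882, 1.567, 0.88]
wrist_force: [-1.0, -0.2, -0.5]
finger_gap: 61.1
t 4.7 tcp [619.6 221.8   5.3] F [-1.  -0.2 -0.5] M [-0.04 -0.02 -0.  ] gap 61.1 q [0.29 0.75 1.34 0.   1.05 0.29]
 x [ 0.003  0.003 -1.   ] jawz [ 1.    -0.002  0.003] jaw deg -0.1
blob px [221. 305.] enc 567.7 211.6 28.6 fit [566.8 211.6] 18.6
blob px [410. 304.] enc 671.6 211.5 29.5 fit [672.6 211.6] 19.1
blob px [316. 284.] enc 619.9 220.8 31.9 fit [620. 221.] 31.2
blob px [ 79. 272.] enc 495.6 222.2 31.8 fit [495.1 224.2] 26.6
blob px [560.  55.] enc 734.3 325.8 42.5 fit [734.3 328.5] 34.0
```

View pics/w2.png

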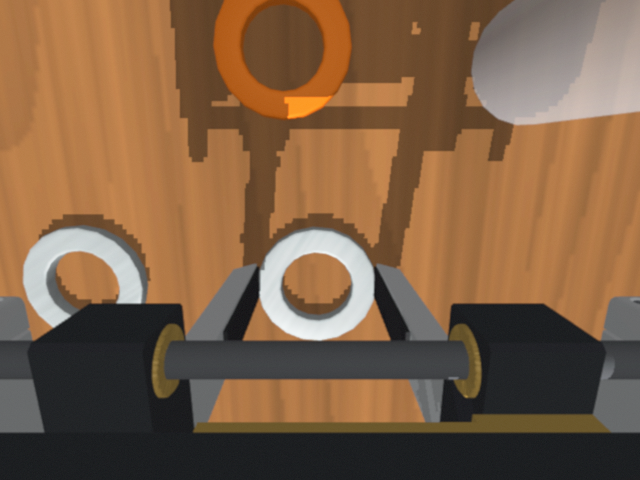

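Ring A is squarely between the pads at px (316,284), but the fingertips overlap it by only about 3 mm. Regripping lower.

```bash
python3 -m jog '{"grip":[0.6,0.6,0.6,0.6,-0.2],"offset":[[0,0,0],[0,0,0],[0,-0.001,-0.004],[0,0,0],[0,0,0]],"rot":[[0,0,0],[0,0,0],[0,0,0],[0,0,0],[0,0,0]]}'
python3 -m jog '{"grip":[-0.2,-0.2,-0.2,-0.2,-0.2],"offset":[[0,0,0],[0,0,0],[0,0,0],[0,0,0],[0,0,0.02]],"rot":[[0,0,0],[0,0,0],[0,0,0],[0,0,0],[0,0,0]]}'
python3 -m jog '{"grip":[-0.2,-0.2,-0.2,-0.2,-0.2],"offset":[[0,0,0.03],[0,0,0.04],[0,0,0.04],[0,0,0.02],[0,0,0]],"rot":[[0,0,0],[0,0,0],[0,0,0],[0,0,0],[0,0,0]]}'
python3 -c "
from h import *
s,R=st(); c=cam('wrist'); save(c,'pics/w3.png'); z=s['eef_pos'][2];rings(c,z=z+5)
P=cloud(c);m=np.zeros((480,640),np.uint8);cv2.circle(m,(316,284),62,1,-1);q=P[(m>0)&(abs(P[...,2]-z-4)<8)];print(len(q),q.mean(0),np.linalg.lstsq(np.c_[q[:,:2]-q[:,:2].mean(0),np.ones(len(q))],q[:,2],rcond=None)[0])"
```

```text
clock: 5.25
eef_pos: [619.6, 220.6, 0.8]
eef_rot: [0.894, 1.567, 0.892]
wrist_force: [-1.0, -0.6, -0.3]
finger_gap: 70.4
clock: 5.75
eef_pos: [618.0, 220.1, 18.2]
eef_rot: [2.545, 1.568, 2.543]
wrist_force: [0.8, 0.2, -1.1]
finger_gap: 61.8
clock: 6.25
eef_pos: [617.1, 219.9, 153.9]
eef_rot: [2.578, 1.568, 2.577]
wrist_force: [-0.3, -0.2, -1.7]
finger_gap: 62.4
t 6.25 tcp [617.1 219.9 153.9] F [-0.3 -0.2 -1.7] M [-0.03 -0.07 -0.03] gap 62.4 q [0.29 0.58 1.25 0.   1.32 0.29]
 x [-0.002  0.002 -1.   ] jawz [ 1.    -0.002 -0.002] jaw deg -0.1
blob px [578. 296.] enc 757.1 216.1 17.2 fit [757.6 216.1] 10.3
blob px [316. 285.] enc 617.4 219.3 32.4 fit [617.4 219.5] 31.6
blob px [187. 224.] enc 552.3 253.5 17.2 fit [552.3 253.4] 16.8
blob px [498.  75.] enc 699.4 323.7 43.8 fit [700.6 321.7] 30.8
7488 [617.42312902 221.9962052  160.99306676] [-5.55760513e-03 -1.16433559e-04  1.60993067e+02]
```

```bash
python3 -m jog '{"grip":[-0.2,-0.2,-0.2,-0.2,-0.2],"offset":[[-0.015,-0.042,0],[-0.015,-0.042,0],[-0.015,-0.042,0],[-0.015,-0.042,0],[-0.015,-0.042,0]],"rot":[[0,0,0],[0,0,0],[0,0,0],[0,0,0],[0,0,0]]}'
python3 -m jog '{"grip":[-0.2,-0.2,-0.2,-0.2,-0.2],"offset":[[-0.015,-0.042,0],[-0.015,-0.042,0],[-0.012,-0.030,0],[0,0,0],[0,0,0]],"rot":[[0,0,0],[0,0,0],[0,0,0],[0,0,0],[0,0,0]]}'
python3 -c "
from h import *
s,R=st(); c=cam('wrist'); save(c,'pics/w3.png'); P=cloud(c)
near=np.hypot(P[...,0]-585,P[...,1]+51)<60
for lo,hi in((11,17),(27,33),(86,100),(60,84),(50,58)):
    q=P[near&(P[...,2]>lo)&(P[...,2]<hi)]
    if len(q)>10:(x,y),r=cv2.minEnclosingCircle(q[:,:2].astype(np.float32));print(lo,len(q),round(x,1),round(y,1),round(r,1),q.mean(0).round(1),np.percentile(q[:,:2],[1,99],axis=0).round(1).tolist())
"
```

```text
clock: 6.8
eef_pos: [535.1, 7.6, 141.1]
eef_rot: [3.108, 1.554, 3.114]
wrist_force: [1.5, -0.7, -1.5]
finger_gap: 61.9
clock: 7.3
eef_pos: [485.2, -113.8, 132.2]
eef_rot: [3.031, 1.541, 3.03]
wrist_force: [0.6, 0.4, -1.1]
finger_gap: 62.1
t 7.3 tcp [ 485.2 -113.8  132.2] F [ 0.6  0.4 -1.1] M [-0.07 -0.1   0.01] gap 62.1 q [-0.3   0.28  1.73 -0.01  1.16 -0.3 ]
 x [-0.029  0.003 -1.   ] jawz [ 1.    -0.    -0.029] jaw deg -0.0
11 5221 585.3 -50.1 44.9 [578.6 -47.9  14.2] [[542.2, -92.7], [627.0, -7.5]]
27 2603 585.4 -50.1 27.1 [579.9 -49.3  30.1] [[559.3, -75.2], [605.9, -24.6]]
86 754 584.1 -49.9 9.6 [582.8 -49.9  93.1] [[576.6, -58.8], [590.7, -41.4]]
60 381 585.0 -50.2 10.3 [577.6 -49.4  72.6] [[575.1, -59.6], [586.3, -40.5]]
50 194 585.1 -50.1 15.5 [578.  -46.7  54.9] [[573.2, -63.0], [593.3, -37.5]]
```

View pics/w3.png

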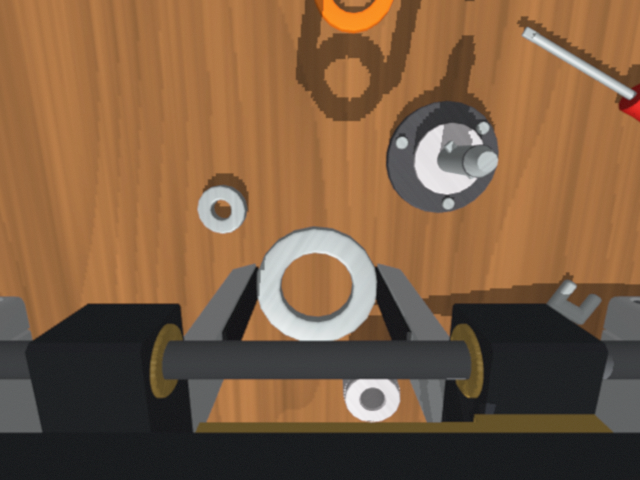

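The wrist view gives the fixture centre as (585.3,-50.1): hub tip at px (485,160), pin stub near (450,148). The plate is held level. Moving over the hub.

```bash
python3 -m jog '{"grip":[-0.2,-0.2,-0.2,-0.2,-0.2],"offset":[[0.01,0.01,0.015],[0.03,0.019,0.005],[0.03,0.019,0.002],[0.02,0.011,0],[0.005,0.003,0]],"rot":[[0,-0.029,0],[0,0,0],[0,0,0],[0,0,0],[0,0,0]]}'
python3 -c "
from h import *
s,R=st()"
```

```text
clock: 7.85
eef_pos: [586.2, -41.0, 157.9]
eef_rot: [0.624, 1.562, 0.63]
wrist_force: [0.3, 0.3, -1.2]
finger_gap: 62.3
t 7.85 tcp [586.2 -41.  157.9] F [ 0.3  0.3 -1.2] M [-0.04 -0.09  0.03] gap 62.3 q [-0.14  0.42  1.47  0.01  1.24 -0.14]
 x [ 0.007  0.005 -1.   ] jawz [1.    0.006 0.007] jaw deg 0.3
```

```bash
python3 -m jog '{"grip":[-0.2,-0.2,-0.2,-0.2,-0.2],"offset":[[-0.001,-0.009,0],[0,0,-0.02],[0,0,-0.02],[0,0,0],[0,0,0]],"rot":[[-0.005,0.007,0],[0,0,0],[0,0,0],[0,0,0],[0,0,0]]}'
python3 -c "
from h import *
s,R=st()"
```

```text
clock: 8.35
eef_pos: [584.4, -49.6, 119.5]
eef_rot: [-0.326, 1.568, -0.317]
wrist_force: [-0.3, 0.8, -1.0]
finger_gap: 61.7
t 8.35 tcp [584.4 -49.6 119.5] F [-0.3  0.8 -1. ] M [-0.04 -0.1  -0.03] gap 61.7 q [-0.15  0.46  1.51 -0.    1.17 -0.16]
 x [ 0.003 -0.001 -1.   ] jawz [1.    0.01  0.003] jaw deg 0.5
```

```bash
python3 -m jog '{"grip":[-0.2,-0.2,-0.2,-0.2,-0.2],"offset":[[0.001,0,-0.01],[0,0,-0.015],[0,0,-0.015],[0,0,-0.01],[0,0,0]],"rot":[[0,0,0],[0,0,0],[0,0,0],[0,0,0],[0,0,0]]}'
python3 -c "
from h import *
s,R=st()"
```

```text
clock: 8.85
eef_pos: [585.6, -50.4, 67.9]
eef_rot: [-0.262, 1.565, -0.253]
wrist_force: [-0.1, -0.5, -0.7]
finger_gap: 61.8
t 8.85 tcp [585.6 -50.4  67.9] F [-0.1 -0.5 -0.7] M [-0.02 -0.12 -0.03] gap 61.8 q [-0.15  0.52  1.55 -0.    1.07 -0.16]
 x [ 0.005 -0.001 -1.   ] jawz [1.    0.009 0.005] jaw deg 0.5
```

```bash
python3 -m jog '{"grip":[-0.2,-0.2,-0.2,-0.2,-0.2],"offset":[[-0.0003,0.0005,-0.01],[0,0,-0.01],[0,0,-0.009],[0,0,-0.003],[0,0,0]],"rot":[[0,0.004,0],[0,0,0],[0,0,0],[0,0,0],[0,0,0]]}'
python3 -c "
from h import *
s,R=st()"
```

```text
clock: 9.35
eef_pos: [585.5, -49.9, 33.5]
eef_rot: [-0.738, 1.569, -0.729]
wrist_force: [0.1, -0.4, -2.2]
finger_gap: 61.6
t 9.35 tcp [585.5 -49.9  33.5] F [ 0.1 -0.4 -2.2] M [-0.02 -0.09  0.  ] gap 61.6 q [-0.15  0.57  1.56 -0.    1.   -0.16]
 x [ 0.002 -0.002 -1.   ] jawz [1.    0.009 0.002] jaw deg 0.5
```

```bash
python3 -m jog '{"grip":[-0.2,-0.2,0.7,0.7,0.7],"offset":[[0,0,-0.002],[0,0,0],[0,0,0],[0,0,0],[0,0,0]],"rot":[[0,0,0],[0,0,0],[0,0,0],[0,0,0],[0,0,0]]}'
python3 -m jog '{"grip":[0.9,0.9,1,1,1],"offset":[[0,0,0.005],[0,0,0.03],[0,0,0.04],[0,0,0.04],[-0.005,0.03,0.02]],"rot":[[0,0,0],[0,0,0],[0,0,0],[0,0,0],[0,0,0]]}'
python3 -m jog '{"grip":[1,1,1,1,1],"offset":[[-0.016,0.046,0.005],[-0.016,0.046,0],[-0.016,0.046,0],[-0.016,0.046,0],[-0.016,0.046,0]],"rot":[[0,0,0],[0,0,0],[0,0,0],[0,0,0],[0,0,0]]}'
python3 -c "
from h import *
s,R=st()
c=cam('top');save(c,'pics/t1.png');P=cloud(c)
near=np.hypot(P[...,0]-585,P[...,1]+51)<60
for lo,hi in((11,17),(34,42),(86,100)):
    q=P[near&(P[...,2]>lo)&(P[...,2]<hi)]
    if len(q)>10:(x,y),r=cv2.minEnclosingCircle(q[:,:2].astype(np.float32));print(lo,len(q),round(x,1),round(y,1),round(r,1),q.mean(0).round(1),np.linalg.lstsq(np.c_[q[:,:2]-q[:,:2].mean(0),np.ones(len(q))],q[:,2],rcond=None)[0])
"
```

```text
clock: 9.85
eef_pos: [586.5, -50.0, 32.8]
eef_rot: [-0.423, 1.566, -0.414]
wrist_force: [0.1, 0.2, -0.5]
finger_gap: 79.1
clock: 10.35
eef_pos: [579.6, -21.5, 171.3]
eef_rot: [-1.814, 1.569, -1.808]
wrist_force: [-0.5, 1.2, 0.6]
finger_gap: 94.0
clock: 10.85
eef_pos: [498.4, 213.0, 184.0]
eef_rot: [-0.044, 1.56, -0.044]
wrist_force: [0.2, 0.2, -0.7]
finger_gap: 93.8
t 10.85 tcp [498.4 213.  184. ] F [ 0.2  0.2 -0.7] M [-0.07 -0.11 -0.  ] gap 93.8 q [ 0.34  0.29  1.58 -0.    1.26  0.34]
 x [ 0.011 -0.    -1.   ] jawz [1.    0.    0.011] jaw deg 0.0
11 422 585.4 -51.4 44.9 [577.8 -50.5  14.4] [3.61053511e-03 8.27967426e-04 1.43726915e+01]
34 373 586.3 -50.8 32.2 [585.6 -50.3  38.3] [1.31078454e-04 6.20315913e-03 3.82636810e+01]
86 58 584.7 -50.9 10.5 [584.  -50.9  92.9] [ 1.11916861e-01 -4.04368573e-03  9.29277623e+01]
```

Plate A lies flat, top at 38.3, within about 1 mm of centre. Next is B at (495.3,222).

```bash
python3 -m jog '{"grip":[1,1,1,1,1],"offset":[[-0.003,0.008,-0.02],[0,0,-0.04],[0,0,-0.04],[0,0,-0.03],[0,0,-0.01]],"rot":[[0,0.011,0],[0,0,0],[0,0,0],[0,0,0],[0,0,0]]}'
python3 -c "
from h import *
s,R=st();rings(cam('wrist'))"
```

```text
clock: 11.4
eef_pos: [491.5, 229.0, 39.6]
eef_rot: [0.936, 1.567, 0.943]
wrist_force: [0.8, 0.5, 0.5]
finger_gap: 93.9
t 11.4 tcp [491.5 229.   39.6] F [0.8 0.5 0.5] M [-0.09 -0.06 -0.02] gap 93.9 q [0.37 0.48 1.7  0.   0.96 0.36]
 x [ 0.002  0.003 -1.   ] jawz [1.    0.007 0.002] jaw deg 0.4
blob px [321. 274.] enc 494.9 222.0 31.7 fit [495.  222.1] 31.2
```

```bash
python3 -m jog '{"grip":[1,1,1,1,1],"offset":[[0.0035,-0.007,-0.012],[0,0,-0.012],[0,0,-0.008],[0,0,-0.004],[0,0,0]],"rot":[[0,0,0],[0,0,0],[0,0,0],[0,0,0],[0,0,0]]}'
python3 -c "
from h import *
s,R=st();"
```

```text
clock: 11.95
eef_pos: [497.5, 220.9, 3.4]
eef_rot: [0.648, 1.564, 0.653]
wrist_force: [0.9, -0.2, 1.0]
finger_gap: 94.4
t 11.95 tcp [497.5 220.9   3.4] F [ 0.9 -0.2  1. ] M [-0.03 -0.05 -0.03] gap 94.4 q [0.35 0.54 1.71 0.   0.89 0.34]
 x [ 0.006  0.004 -1.   ] jawz [1.    0.005 0.006] jaw deg 0.3
```

```bash
python3 -m jog '{"grip":[1,1,-0.2,-0.2,-0.2],"offset":[[-0.002,0.001,-0.002],[0,0,0],[0,0,0],[0,0,0],[0,0,0]],"rot":[[-0.003,0.005,0],[0,0,0],[0,0,0],[0,0,0],[0,0,0]]}'
python3 -m jog '{"grip":[-0.2,-0.2,-0.2,-0.2,-0.2],"offset":[[0,0,0],[0,0,0],[0,0,0],[0,0,0],[0,0,0]],"rot":[[0,0,0],[0,0,0],[0,0,0],[0,0,0],[0,0,0]]}'
python3 -m jog '{"grip":[-0.2,-0.2,-0.2,-0.2,-0.2],"offset":[[0,0,0.02],[0,0,0.04],[0,0,0.04],[0,0,0.04],[0,0,0]],"rot":[[0,0,0],[0,0,0],[0,0,0],[0,0,0],[0,0,0]]}'
python3 -c "
from h import *
s,R=st(); c=cam('wrist'); z=s['eef_pos'][2];rings(c,z=z+6.5)
P=cloud(c);m=np.zeros((480,640),np.uint8);cv2.circle(m,(316,284),62,1,-1);q=P[(m>0)&(abs(P[...,2]-z-4)<8)];print(len(q),q.mean(0),np.linalg.lstsq(np.c_[q[:,:2]-q[:,:2].mean(0),np.ones(len(q))],q[:,2],rcond=None)[0])"
```

```text
clock: 12.45
eef_pos: [496.0, 222.7, 2.8]
eef_rot: [0.645, 1.568, 0.65]
wrist_force: [0.1, 0.6, 0.8]
finger_gap: 73.2
clock: 12.95
eef_pos: [496.0, 222.7, 2.9]
eef_rot: [0.646, 1.567, 0.652]
wrist_force: [-1.1, 0.9, 0.3]
finger_gap: 62.7
clock: 13.45
eef_pos: [494.1, 221.9, 146.5]
eef_rot: [2.76, 1.569, 2.766]
wrist_force: [1.1, 0.5, -0.9]
finger_gap: 62.9
t 13.45 tcp [494.1 221.9 146.5] F [ 1.1  0.5 -0.9] M [ 0.01 -0.12  0.02] gap 62.9 q [0.35 0.34 1.61 0.   1.19 0.35]
 x [-0.001  0.    -1.   ] jawz [ 1.     0.006 -0.001] jaw deg 0.3
blob px [316. 286.] enc 494.2 221.6 31.7 fit [494.3 221.8] 30.9
blob px [605. 104.] enc 625.6 313.8 24.5 fit [625.6 313.2] 18.0
7349 [494.28593368 222.85048909 151.45307469] [-5.25267315e-03 -3.75313268e-04  1.51453075e+02]
```

```bash
python3 -m jog '{"grip":[-0.2,-0.2,-0.2,-0.2,-0.2],"offset":[[0.015,-0.045,0.005],[0.015,-0.045,0.003],[0.015,-0.045,0.003],[0.015,-0.045,0.003],[0.015,-0.045,0.003]],"rot":[[0,0,0],[0,0,0],[0,0,0],[0,0,0],[0,0,0]]}'
python3 -m jog '{"grip":[-0.2,-0.2,-0.2,-0.2,-0.2],"offset":[[0.012,-0.028,0],[0.004,-0.009,0],[0,0,0],[0,0,0],[0,0,0]],"rot":[[0,0,0],[0,0,0],[0,0,0],[0,0,0],[0,0,0]]}'
python3 -c "
from h import *
s,R=st()"
```

```text
clock: 14.0
eef_pos: [565.4, -6.6, 154.2]
eef_rot: [-3.098, 1.557, -3.083]
wrist_force: [1.7, 0.7, -0.8]
finger_gap: 63.0
clock: 14.5
eef_pos: [580.0, -48.1, 147.7]
eef_rot: [3.117, 1.548, 3.127]
wrist_force: [0.6, 0.3, -1.4]
finger_gap: 62.6
t 14.5 tcp [580.  -48.1 147.7] F [ 0.6  0.3 -1.4] M [-0.04 -0.06 -0.05] gap 62.6 q [-0.14  0.43  1.48 -0.    1.25 -0.15]
 x [-0.023  0.    -1.   ] jawz [ 1.     0.01  -0.023] jaw deg 0.6
```

```bash
python3 -m jog '{"grip":[-0.2,-0.2,-0.2,-0.2,-0.2],"offset":[[0.005,-0.002,0],[0,0,-0.015],[0,0,-0.01],[0,0,0],[0,0,0]],"rot":[[0,-0.023,0],[0,0,0],[0,0,0],[0,0,0],[0,0,0]]}'
python3 -c "
from h import *
s,R=st()"
```

```text
clock: 15.0
eef_pos: [585.6, -46.3, 122.7]
eef_rot: [0.067, 1.565, 0.082]
wrist_force: [-0.9, 0.3, -1.3]
finger_gap: 62.9
t 15.0 tcp [585.6 -46.3 122.7] F [-0.9  0.3 -1.3] M [ 0.01 -0.12  0.01] gap 62.9 q [-0.14  0.46  1.51  0.    1.17 -0.16]
 x [ 0.006  0.    -1.   ] jawz [1.    0.015 0.006] jaw deg 0.9
```

```bash
python3 -m jog '{"grip":[-0.2,-0.2,-0.2,-0.2,-0.2],"offset":[[-0.0005,-0.0035,0],[0,0,-0.01],[0,0,-0.01],[0,0,0],[0,0,0]],"rot":[[0,0.006,-0.01],[0,0,0],[0,0,0],[0,0,0],[0,0,0]]}'
python3 -c "
from h import *
s,R=st()"
```

```text
clock: 15.5
eef_pos: [585.5, -50.2, 101.9]
eef_rot: [0.47, 1.57, 0.474]
wrist_force: [-0.7, 0.1, -1.6]
finger_gap: 62.9
t 15.5 tcp [585.5 -50.2 101.9] F [-0.7  0.1 -1.6] M [-0.   -0.06  0.02] gap 62.9 q [-0.15  0.48  1.52  0.    1.14 -0.15]
 x [ 0.  0. -1.] jawz [1.    0.004 0.   ] jaw deg 0.3
```

```bash
python3 -m jog '{"grip":[-0.2,-0.2,-0.2,-0.2,-0.2],"offset":[[-0.0004,0,-0.01],[0,0,-0.015],[0,0,-0.015],[0,0,-0.01],[0,0,0]],"rot":[[0,0,0],[0,0,0],[0,0,0],[0,0,0],[0,0,0]]}'
python3 -c "
from h import *
s,R=st()"
```

```text
clock: 16.0
eef_pos: [584.4, -50.1, 46.9]
eef_rot: [2.256, 1.57, 2.26]
wrist_force: [-0.4, 0.1, -1.5]
finger_gap: 62.7
t 16.0 tcp [584.4 -50.1  46.9] F [-0.4  0.1 -1.5] M [-0.03 -0.12  0.04] gap 62.7 q [-0.15  0.55  1.56  0.    1.03 -0.15]
 x [-0.  0. -1.] jawz [ 1.     0.004 -0.   ] jaw deg 0.3
```

```bash
python3 -m jog '{"grip":[-0.2,-0.2,0.7,0.7,0.7],"offset":[[0.0007,0,-0.0055],[0,0,0],[0,0,0],[0,0,0],[0,0,0]],"rot":[[0,0,0],[0,0,0],[0,0,0],[0,0,0],[0,0,0]]}'
python3 -m jog '{"grip":[0.9,0.9,1,1,1],"offset":[[0,0,0.005],[0,0,0.03],[0,0,0.04],[0,0,0.04],[-0.005,-0.03,0.02]],"rot":[[0,0,0],[0,0,0],[0,0,0],[0,0,0],[0,0,0]]}'
python3 -m jog '{"grip":[1,1,1,1,1],"offset":[[-0.012,-0.045,0.005],[-0.012,-0.045,0],[-0.012,-0.045,0],[-0.012,-0.035,0],[0,0,0]],"rot":[[0,0,0],[0,0,0],[0,0,0],[0,0,0],[0,0,0]]}'
python3 -c "
from h import *
s,R=st()
c=cam('top');save(c,'pics/t2.png');P=cloud(c)
near=np.hypot(P[...,0]-585,P[...,1]+51)<60
for lo,hi in((11,17),(34,42),(42,50),(86,100)):
    q=P[near&(P[...,2]>lo)&(P[...,2]<hi)]
    if len(q)>10:(x,y),r=cv2.minEnclosingCircle(q[:,:2].astype(np.float32));print(lo,len(q),round(x,1),round(y,1),round(r,1),q.mean(0).round(1),np.linalg.lstsq(np.c_[q[:,:2]-q[:,:2].mean(0),np.ones(len(q))],q[:,2],rcond=None)[0])
c=cam('wrist');save(c,'pics/w4.png');P=cloud(c)
near=np.hypot(P[...,0]-532,P[...,1]+258)<45
q=P[near&(abs(P[...,2]-40)<3)];(x,y),r=cv2.minEnclosingCircle(q[:,:2].astype(np.float32));print(len(q),x,y,r,q.mean(0))
"
```

```text
clock: 16.5
eef_pos: [586.2, -50.2, 42.5]
eef_rot: [-0.002, 1.568, 0.003]
wrist_force: [0.2, -0.3, 0.1]
finger_gap: 79.2
clock: 17.0
eef_pos: [579.3, -78.1, 181.2]
eef_rot: [2.761, 1.568, 2.769]
wrist_force: [0.1, -0.4, -0.3]
finger_gap: 93.8
clock: 17.5
eef_pos: [529.6, -256.2, 194.6]
eef_rot: [-0.423, 1.562, -0.415]
wrist_force: [0.5, 0.4, 0.2]
finger_gap: 93.8
t 17.5 tcp [ 529.6 -256.2  194.6] F [0.5 0.4 0.2] M [-0.02 -0.04  0.01] gap 93.8 q [-0.51  0.39  1.43  0.    1.32 -0.52]
 x [ 0.008 -0.003 -1.   ] jawz [1.    0.008 0.008] jaw deg 0.5
11 400 585.2 -51.1 44.9 [575.6 -49.6  14.4] [3.43727301e-03 3.17896656e-03 1.43660164e+01]
34 43 584.2 -49.2 31.2 [580.3 -46.6  37.5] [4.16010194e-02 2.96916591e-03 3.74654564e+01]
42 376 585.3 -52.2 32.1 [584.8 -51.6  46.4] [ 4.42173406e-03 -5.49733318e-03  4.63878377e+01]
86 60 584.8 -50.9 10.1 [583.6 -51.1  92.7] [ 2.25146902e-01 -7.11524262e-02  9.26690009e+01]
1532 532.4398193359375 -257.5057678222656 24.46162223815918 [ 532.56491756 -256.8305172    40.0309746 ]
```

View pics/w4.png

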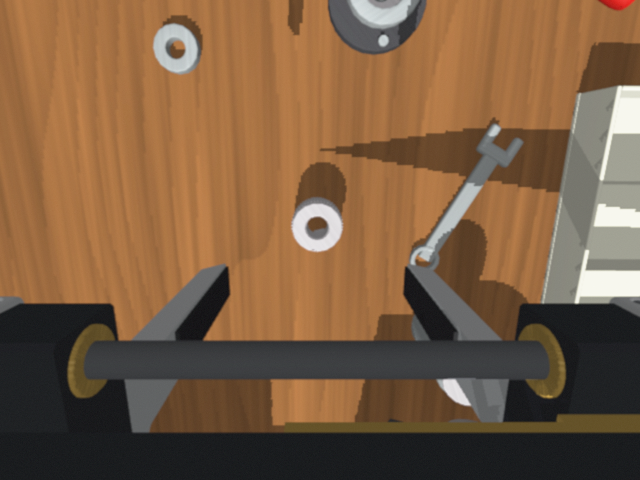

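Both plates are piled, top at 46.4 and flat. The wrist view shows the collar at px (317,225), i.e. (532.5,-257.3), and the wrench end is clear of the fingers.

```bash
python3 -m jog '{"grip":[1,1,1,1,1],"offset":[[0.003,-0.001,-0.02],[0,0,-0.04],[0,0,-0.04],[0,0,-0.03],[0,0,-0.01]],"rot":[[0.003,0.008,-0.008],[0,0,0],[0,0,0],[0,0,0],[0,0,0]]}'
python3 -c "
from h import *
s,R=st()"
```

```text
clock: 18.1
eef_pos: [535.9, -247.6, 47.8]
eef_rot: [0.043, 1.57, 0.051]
wrist_force: [0.5, -1.0, 0.2]
finger_gap: 93.9
t 18.1 tcp [ 535.9 -247.6   47.8] F [ 0.5 -1.   0.2] M [-0.04 -0.13 -0.02] gap 93.9 q [-0.5   0.56  1.55  0.    1.04 -0.5 ]
 x [ 0.001  0.    -1.   ] jawz [1.    0.008 0.001] jaw deg 0.5
```

```bash
python3 -m jog '{"grip":[1,1,1,1,1],"offset":[[-0.0035,-0.0097,0],[0,0,-0.012],[0,0,-0.014],[0,0,-0.01],[0,0,0]],"rot":[[0,0,0],[0,0,0],[0,0,0],[0,0,0],[0,0,0]]}'
python3 -c "
from h import *
s,R=st()"
```

```text
clock: 18.6
eef_pos: [533.6, -256.9, 10.0]
eef_rot: [-0.246, 1.569, -0.236]
wrist_force: [0.5, 0.1, 0.9]
finger_gap: 93.8
t 18.6 tcp [ 533.6 -256.9   10. ] F [0.5 0.1 0.9] M [-0.06 -0.04 -0.06] gap 93.8 q [-0.51  0.62  1.56  0.    0.97 -0.52]
 x [ 0.002 -0.    -1.   ] jawz [1.    0.01  0.002] jaw deg 0.6
```

```bash
python3 -m jog '{"grip":[-0.5,-0.5,-0.5,-0.5,-0.5],"offset":[[-0.001,-0.0004,0],[0,0,0],[0,0,0],[0,0,0],[0,0,0]],"rot":[[0,0,0],[0,0,0],[0,0,0],[0,0,0],[0,0,0]]}' 55
python3 -m jog '{"grip":[-0.5,-0.5,-0.5,-0.5,-0.5],"offset":[[0,0,0],[0,0,0],[0,0,0],[0,0,0],[0,0,0]],"rot":[[0,0,0],[0,0,0],[0,0,0],[0,0,0],[0,0,0]]}'
python3 -m jog '{"grip":[-0.5,-0.5,-0.5,-0.5,-0.5],"offset":[[0,0,0.02],[0,0,0.04],[0,0,0.04],[0,0,0.04],[0,0,0.0]],"rot":[[0,0,0],[0,0,0],[0,0,0],[0,0,0],[0,0,0]]}'
python3 -c "
from h import *
s,R=st(); c=cam('wrist'); save(c,'pics/w5.png');z=s['eef_pos'][2]
P=cloud(c);near=np.hypot(*(P[...,:2]-s['eef_pos'][:2]).transpose(2,0,1))<30
q=P[near&(abs(P[...,2]-z-30)<5)];(x,y),r=cv2.minEnclosingCircle(q[:,:2].astype(np.float32));print(len(q),x,y,r,q.mean(0),np.linalg.lstsq(np.c_[q[:,:2]-q[:,:2].mean(0),np.ones(len(q))],q[:,2],rcond=None)[0])
h,w=P.shape[:2];print(np.argwhere(near&(abs(P[...,2]-z-30)<5)).mean(0))
"
```

```text
clock: 19.1
eef_pos: [533.4, -257.7, 11.8]
eef_rot: [-0.408, 1.566, -0.398]
wrist_force: [-0.2, -0.1, -0.6]
finger_gap: 57.8
clock: 19.6
eef_pos: [533.4, -257.8, 11.9]
eef_rot: [-0.412, 1.566, -0.402]
wrist_force: [-0.0, -0.0, -0.1]
finger_gap: 49.7
clock: 20.1
eef_pos: [531.3, -256.6, 154.8]
eef_rot: [1.782, 1.57, 1.792]
wrist_force: [0.2, 0.2, -0.8]
finger_gap: 50.1
t 20.1 tcp [ 531.3 -256.6  154.8] F [ 0.2  0.2 -0.8] M [-0.06 -0.11 -0.01] gap 50.1 q [-0.51  0.43  1.46  0.    1.25 -0.52]
 x [-0.     0.001 -1.   ] jawz [ 1.    0.01 -0.  ] jaw deg 0.6
6324 531.2127075195312 -251.36788940429688 28.460756301879883 [ 531.58552378 -253.20702153  183.00272757] [-4.62154523e-03  2.85641991e-03  1.83002728e+02]
[298.19829222 316.3314358 ]
```

```bash
python3 -c "
from h import *
s,R=st(); c=cam('wrist'); save(c,'pics/w5.png');z=s['eef_pos'][2]
P=cloud(c);P0=s['eef_pos'];near=(abs(P[...,0]-P0[0])<24)&(abs(P[...,1]-P0[1])<35)&(abs(P[...,2]-z-28.2)<2)
k=near.astype(np.uint8);n,l,stt,ce=cv2.connectedComponentsWithStats(k);i=1+stt[1:,4].argmax();q=P[l==i];print(stt[i],ce[i])
(x,y),r=cv2.minEnclosingCircle(q[:,:2].astype(np.float32));print(x,y,r,q.mean(0),q.min(0),q.max(0))
print(np.percentile(q[:,1],[.5,99.5]), np.nanmin(q[:,1]))
cv2.imwrite('pics/w5c.png',cv2.resize(c['image'][200:360,220:420,::-1],None,fx=3,fy=3))
"
```

```text
t 20.15 tcp [ 530.3 -256.   151.7] F [ 0.2  0.5 -1.8] M [-0.05 -0.01 -0.02] gap 49.7 q [-0.51  0.44  1.47  0.    1.25 -0.52]
 x [-0.004  0.003 -1.   ] jawz [ 1.     0.01  -0.004] jaw deg 0.6
[ 265  254  103   86 5778] [316.23451021 298.33385254]
530.878662109375 -255.81011962890625 24.55017852783203 [ 530.67322237 -252.79039893  179.86121728] [ 506.69843389 -274.10471807  177.89726705] [ 554.3129372  -231.65347444  181.84759473]
[-273.41625566 -232.15531739] -274.1047180652836
```

View pics/w5c.png

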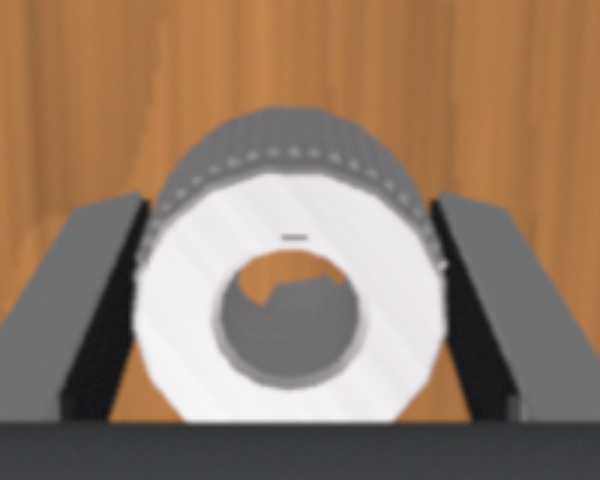

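The crop shows the collar held upright and centred between the pads, its bore clear at (290,315) in the crop. It sits within about 0.3 mm of the TCP. Going over the hub.

```bash
python3 -m jog '{"grip":[-0.5,-0.5,-0.5,-0.5,-0.5],"offset":[[0.011,0.038,0.004],[0.011,0.038,0.004],[0.011,0.038,0.003],[0.011,0.035,0.003],[0.005,0.020,0]],"rot":[[0.003,-0.004,-0.01],[0,0,0],[0,0,0],[0,0,0],[0,0,0]]}'
python3 -m jog '{"grip":[-0.5,-0.5,-0.5,-0.5,-0.5],"offset":[[0,0,0],[0,0,0],[0,0,0],[0,0,0],[0,0,0]],"rot":[[0,0,0],[0,0,0],[0,0,0],[0,0,0],[0,0,0]]}'
python3 -c "
from h import *
s,R=st()"
```

```text
clock: 20.7
eef_pos: [574.9, -82.2, 152.7]
eef_rot: [2.54, 1.549, 2.534]
wrist_force: [-0.6, -0.6, -2.5]
finger_gap: 49.9
clock: 21.2
eef_pos: [572.7, -81.9, 146.6]
eef_rot: [2.666, 1.54, 2.66]
wrist_force: [-0.3, 0.4, -2.1]
finger_gap: 49.8
t 21.2 tcp [572.7 -81.9 146.6] F [-0.3  0.4 -2.1] M [-0.06 -0.04  0.03] gap 49.8 q [-0.21  0.43  1.48  0.01  1.26 -0.21]
 x [-0.027  0.014 -1.   ] jawz [ 1.    -0.005 -0.027] jaw deg -0.3
```

```bash
python3 -m jog '{"grip":[-0.5,-0.5,-0.5,-0.5,-0.5],"offset":[[0.006,0.016,0.0],[0.006,0.016,0],[0,0,0],[0,0,0],[0,0,0]],"rot":[[-0.014,-0.027,0],[0,0,0],[0,0,0],[0,0,0],[0,0,0]]}'
python3 -c "
from h import *
s,R=st()"
```

```text
clock: 21.7
eef_pos: [585.0, -50.8, 146.6]
eef_rot: [2.957, 1.57, 2.948]
wrist_force: [0.2, 0.3, -2.5]
finger_gap: 49.8
t 21.7 tcp [585.  -50.8 146.6] F [ 0.2  0.3 -2.5] M [ 0.02 -0.09 -0.02] gap 49.8 q [-0.15  0.43  1.48  0.    1.23 -0.14]
 x [-0.001  0.    -1.   ] jawz [ 1.    -0.008 -0.001] jaw deg -0.5
```

```bash
python3 -m jog '{"grip":[-0.5,-0.5,-0.5,-0.5,-0.5],"offset":[[0,0.001,-0.01],[0,0,-0.01],[0,0,-0.01],[0,0,-0.003],[0,0,0]],"rot":[[0,0,0],[0,0,0],[0,0,0],[0,0,0],[0,0,0]]}'
python3 -c "
from h import *
s,R=st()"
```

```text
clock: 22.2
eef_pos: [584.2, -50.9, 109.5]
eef_rot: [3.007, 1.568, 2.998]
wrist_force: [0.6, -0.4, -1.3]
finger_gap: 49.9
t 22.2 tcp [584.2 -50.9 109.5] F [ 0.6 -0.4 -1.3] M [-0.03 -0.07  0.01] gap 49.9 q [-0.15  0.47  1.51 -0.    1.16 -0.14]
 x [-0.003  0.    -1.   ] jawz [ 1.    -0.009 -0.003] jaw deg -0.5
```

```bash
python3 -m jog '{"grip":[-0.5,-0.5,-0.5,-0.5,-0.5],"offset":[[0.001,0.0008,0],[0,0,-0.006],[0,0,-0.006],[0,0,-0.002],[0,0,0]],"rot":[[0,-0.003,0],[0,0,0],[0,0,0],[0,0,0],[0,0,0]]}'
python3 -c "
from h import *
s,R=st()"
```

```text
clock: 22.7
eef_pos: [585.5, -50.0, 94.7]
eef_rot: [0.407, 1.57, 0.397]
wrist_force: [1.3, 0.3, -2.0]
finger_gap: 49.9
t 22.7 tcp [585.5 -50.   94.7] F [ 1.3  0.3 -2. ] M [-0.03 -0.1  -0.  ] gap 49.9 q [-0.15  0.49  1.53  0.    1.12 -0.14]
 x [ 0.001  0.    -1.   ] jawz [ 1.    -0.009  0.001] jaw deg -0.5
```

```bash
python3 -m jog '{"grip":[-0.5,-0.5,-0.5,-0.5,-0.5],"offset":[[-0.0004,0,-0.004],[0,0,-0.006],[0,0,-0.006],[0,0,-0.004],[0,0,0]],"rot":[[0,0,0],[0,0,0],[0,0,0],[0,0,0],[0,0,0]]}'
python3 -c "
from h import *
s,R=st()"
```

```text
clock: 23.2
eef_pos: [585.0, -50.0, 72.9]
eef_rot: [0.383, 1.57, 0.374]
wrist_force: [0.4, -0.4, -2.2]
finger_gap: 49.8
t 23.2 tcp [585.  -50.   72.9] F [ 0.4 -0.4 -2.2] M [-0.02 -0.12  0.01] gap 49.8 q [-0.15  0.52  1.54  0.    1.08 -0.14]
 x [ 0.001  0.    -1.   ] jawz [ 1.    -0.009  0.001] jaw deg -0.5
```

```bash
python3 -m jog '{"grip":[-0.5,-0.5,-0.5,-0.5,-0.5],"offset":[[0,0,-0.003],[0,0,-0.002],[0,0,-0.002],[0,0,0],[0,0,0]],"rot":[[0,0,0],[0,0,0],[0,0,0],[0,0,0],[0,0,0]]}'
python3 -c "
from h import *
s,R=st()"
```

```text
clock: 23.7
eef_pos: [585.9, -50.1, 68.0]
eef_rot: [-0.008, 1.567, -0.017]
wrist_force: [0.3, 0.5, -2.5]
finger_gap: 49.9
t 23.7 tcp [585.9 -50.1  68. ] F [ 0.3  0.5 -2.5] M [-0.05 -0.13 -0.01] gap 49.9 q [-0.15  0.52  1.54  0.    1.07 -0.14]
 x [ 0.003 -0.    -1.   ] jawz [ 1.    -0.009  0.003] jaw deg -0.5
```

```bash
python3 -m jog '{"grip":[-0.5,-0.5,-0.5,-0.5,-0.5],"offset":[[-0.0005,0,-0.001],[0,0,-0.001],[0,0,0],[0,0,0],[0,0,0]],"rot":[[0,0.003,0],[0,0,0],[0,0,0],[0,0,0],[0,0,0]]}'
python3 -c "
from h import *
s,R=st()"
```

```text
clock: 24.2
eef_pos: [586.0, -50.1, 67.8]
eef_rot: [-0.17, 1.569, -0.18]
wrist_force: [-1.8, -0.2, 1.5]
finger_gap: 49.9
t 24.2 tcp [586.  -50.1  67.8] F [-1.8 -0.2  1.5] M [-0.03  0.1  -0.01] gap 49.9 q [-0.15  0.53  1.54 -0.    1.07 -0.14]
 x [ 0.002 -0.    -1.   ] jawz [ 1.    -0.009  0.002] jaw deg -0.5
```

The collar is resting on the pin with a 3–4 N push. Sweeping yaw with light downward pressure.

```bash
python3 -m jog '{"grip":[-0.5,-0.5,-0.5,-0.5,-0.5],"offset":[[-0.0005,0,-0.0015],[0,0,-0.0015],[0,0,-0.0015],[0,0,-0.0015],[0,0,-0.0015]],"rot":[[0,0,0.06],[0,0,0.06],[0,0,0.06],[0,0,0.06],[0,0,0.06]]}'
python3 -c "
from h import *
s,R=st()"
```

```text
clock: 24.7
eef_pos: [585.7, -49.9, 67.5]
eef_rot: [-0.069, 1.567, 0.231]
wrist_force: [-10.7, 0.6, 19.7]
finger_gap: 50.0
t 24.7 tcp [585.7 -49.9  67.5] F [-10.7   0.6  19.7] M [ 0.13  2.15 -0.3 ] gap 50.0 q [-0.15  0.52  1.55  0.    1.07 -0.45]
 x [ 0.004  0.001 -1.   ] jawz [0.955 0.295 0.004] jaw deg 17.2
```

```bash
python3 -m jog '{"grip":[-0.5,-0.5,-0.5,-0.5,-0.5],"offset":[[-0.0005,0,0.0007],[0,0,-0.0002],[0,0,-0.0003],[0,0,-0.0003],[0,0,-0.0003]],"rot":[[0,0.004,0.06],[0,0,0.06],[0,0,0.06],[0,0,0.06],[0,0,0.06]]}'
python3 -c "
from h import *
s,R=st()"
```

```text
clock: 25.2
eef_pos: [585.1, -50.1, 67.8]
eef_rot: [1.825, 1.57, 2.437]
wrist_force: [-5.5, 0.8, 7.2]
finger_gap: 49.6
t 25.2 tcp [585.1 -50.1  67.8] F [-5.5  0.8  7.2] M [ 0.04  0.86 -0.12] gap 49.6 q [-0.15  0.53  1.54  0.    1.07 -0.76]
 x [-0.001  0.001 -1.   ] jawz [ 0.818  0.575 -0.   ] jaw deg 35.1
```

```bash
python3 -m jog '{"grip":[-0.5,-0.5,-0.5,-0.5,-0.5],"offset":[[-0.0003,0,-0.0004],[0,0,-0.0004],[0,0,-0.0004],[0,0,-0.0004],[0,0,-0.0004]],"rot":[[0,0,0.06],[0,0,0.06],[0,0,0.06],[0,0,0.06],[0,0,0.06]]}'
python3 -c "
from h import *
s,R=st()"
```

```text
clock: 25.7
eef_pos: [584.6, -50.3, 67.7]
eef_rot: [2.023, 1.57, 2.948]
wrist_force: [-4.5, -0.3, 7.0]
finger_gap: 50.0
t 25.7 tcp [584.6 -50.3  67.7] F [-4.5 -0.3  7. ] M [ 0.05  0.74 -0.14] gap 50.0 q [-0.15  0.52  1.54  0.    1.07 -1.07]
 x [-0.001  0.    -1.   ] jawz [ 0.602  0.798 -0.001] jaw deg 53.0
```

```bash
python3 -m jog '{"grip":[-0.5,-0.5,-0.5,-0.5,-0.5],"offset":[[0,0.0002,-0.0004],[0,0,-0.0005],[0,0,-0.0005],[0,0,-0.0005],[0,0,-0.0005]],"rot":[[0,0,0.06],[0,0,0.06],[0,0,0.06],[0,0,0.06],[0,0,0.06]]}'
python3 -c "
from h import *
s,R=st()"
```

```text
clock: 26.2
eef_pos: [584.1, -50.6, 66.8]
eef_rot: [2.155, 1.568, -2.891]
wrist_force: [-1.3, -1.4, -1.8]
finger_gap: 49.8
t 26.2 tcp [584.1 -50.6  66.8] F [-1.3 -1.4 -1.8] M [-0.16  0.2  -0.03] gap 49.8 q [-0.15  0.53  1.55 -0.    1.07 -1.38]
 x [-0.002 -0.001 -1.   ] jawz [ 0.328  0.945 -0.001] jaw deg 70.9
```

The push force vanished and z dropped, so the keyways look to be over the pin. Lowering without turning.

```bash
python3 -m jog '{"grip":[-0.5,-0.5,-0.5,-0.5,-0.5],"offset":[[0.0005,0.0003,-0.001],[0,0,-0.001],[0,0,-0.001],[0,0,-0.001],[0,0,0]],"rot":[[0,0,0],[0,0,0],[0,0,0],[0,0,0],[0,0,0]]}'
python3 -c "
from h import *
s,R=st()"
```

```text
clock: 26.7
eef_pos: [583.7, -50.8, 61.1]
eef_rot: [2.14, 1.565, -2.91]
wrist_force: [-0.6, -0.9, -0.6]
finger_gap: 49.8
t 26.7 tcp [583.7 -50.8  61.1] F [-0.6 -0.9 -0.6] M [-0.18  0.07  0.06] gap 49.8 q [-0.15  0.53  1.55 -0.    1.06 -1.38]
 x [-0.005 -0.001 -1.   ] jawz [ 0.331  0.944 -0.003] jaw deg 70.7
```

```bash
python3 -m jog '{"grip":[-0.5,-0.5,-0.5,-0.5,-0.5],"offset":[[0.001,0.0005,-0.001],[0,0,-0.001],[0,0,-0.001],[0,0,-0.0005],[0,0,-0.0005]],"rot":[[0,-0.005,0],[0,0,0],[0,0,0],[0,0,0],[0,0,0]]}'
python3 -c "
from h import *
s,R=st()"
```

```text
clock: 27.2
eef_pos: [584.0, -51.1, 57.6]
eef_rot: [2.872, 1.568, -2.179]
wrist_force: [-5.7, -2.2, 6.0]
finger_gap: 49.6
t 27.2 tcp [584.  -51.1  57.6] F [-5.7 -2.2  6. ] M [-0.19  0.95  0.14] gap 49.6 q [-0.15  0.54  1.55 -0.    1.05 -1.38]
 x [-0.002 -0.003 -1.   ] jawz [ 0.332  0.943 -0.003] jaw deg 70.6
```

```bash
python3 -m jog '{"grip":[-0.5,-0.5,-0.5,-0.5,-0.5],"offset":[[-0.0003,0.0002,-0.0012],[0,0,-0.0012],[0,0,-0.001],[0,0,-0.001],[0,0,-0.0008]],"rot":[[0.003,-0.002,0],[0,0,0],[0,0,0],[0,0,0],[0,0,0]]}'
python3 -c "
from h import *
s,R=st()"
```

```text
clock: 27.7
eef_pos: [584.1, -51.1, 55.9]
eef_rot: [-1.372, 1.569, -0.139]
wrist_force: [-7.5, -1.3, 10.6]
finger_gap: 50.0
t 27.7 tcp [584.1 -51.1  55.9] F [-7.5 -1.3 10.6] M [-0.11  1.29  0.15] gap 50.0 q [-0.15  0.54  1.56  0.    1.05 -1.38]
 x [ 0.002 -0.    -1.   ] jawz [0.332 0.943 0.   ] jaw deg 70.6
```

```bash
python3 -m jog '{"grip":[-0.5,-0.5,-0.5,-0.5,-0.5],"offset":[[-0.0005,0.0002,-0.0015],[0,0,-0.0015],[0,0,-0.0012],[0,0,-0.001],[0,0,-0.001]],"rot":[[0,0.001,0],[0,0,0],[0,0,0],[0,0,0],[0,0,0]]}'
python3 -c "
from h import *
s,R=st()"
```

```text
clock: 28.2
eef_pos: [584.2, -51.2, 54.9]
eef_rot: [-1.544, 1.567, -0.312]
wrist_force: [-9.2, -0.6, 12.3]
finger_gap: 49.7
t 28.2 tcp [584.2 -51.2  54.9] F [-9.2 -0.6 12.3] M [-0.07  1.58  0.07] gap 49.7 q [-0.15  0.54  1.56 -0.    1.04 -1.38]
 x [ 0.004 -0.001 -1.   ] jawz [0.332 0.943 0.   ] jaw deg 70.6
```

```bash
python3 -m jog '{"grip":[-0.5,-0.5,-0.5,-0.5,-0.5],"offset":[[-0.0008,0.0002,-0.0018],[-0.0003,0,-0.0018],[-0.0003,0,-0.0016],[-0.0003,0,-0.0016],[-0.0003,0,-0.0016]],"rot":[[0,0.003,0],[0,0,0],[0,0,0],[0,0,0],[0,0,0]]}'
python3 -c "
from h import *
s,R=st()"
```

```text
clock: 28.7
eef_pos: [584.2, -51.2, 53.8]
eef_rot: [-1.511, 1.563, -0.278]
wrist_force: [-10.3, -1.0, 18.6]
finger_gap: 49.7
t 28.7 tcp [584.2 -51.2  53.8] F [-10.3  -1.   18.6] M [0.01 1.85 0.17] gap 49.7 q [-0.15  0.54  1.56 -0.    1.03 -1.38]
 x [ 0.007 -0.002 -1.   ] jawz [0.332 0.943 0.   ] jaw deg 70.6
```

```bash
python3 -m jog '{"grip":[-0.5,-0.5,-0.5,-0.5,-0.5],"offset":[[-0.0006,0.0002,-0.002],[-0.0003,0,-0.002],[-0.0003,0,-0.002],[-0.0003,0,-0.0015],[-0.0003,0,-0.0015]],"rot":[[0,0.006,0],[0,0,0],[0,0,0],[0,0,0],[0,0,0]]}'
python3 -c "
from h import *
s,R=st()
c=cam('wrist');save(c,'pics/w6.png');P=cloud(c);d=np.hypot(P[...,0]-585,P[...,1]+50.5)
q=P[(d<23)&(d>13)&(abs(P[...,2]-83)<6)];print('collar top',len(q),np.median(q[:,2]),np.linalg.lstsq(np.c_[q[:,:2]-q[:,:2].mean(0),np.ones(len(q))],q[:,2],rcond=None)[0])
q=P[(d<7)&(P[...,2]>88)];print('hub top',len(q),np.median(q[:,2]),q.mean(0))
for z,r0,r1 in((42,26,31.5),(14,35,43)):
  q=P[(d<r1)&(d>r0)&(abs(P[...,2]-z)<7)];print(z,len(q),np.median(q[:,2]))
c=cam('side');save(c,'pics/s6.png')
"
```

```text
clock: 29.2
eef_pos: [584.2, -51.2, 53.8]
eef_rot: [-1.622, 1.562, -0.39]
wrist_force: [-8.9, -2.2, 14.4]
finger_gap: 49.3
t 29.2 tcp [584.2 -51.2  53.8] F [-8.9 -2.2 14.4] M [0.04 1.5  0.13] gap 49.3 q [-0.15  0.54  1.56 -0.    1.03 -1.38]
 x [ 0.008 -0.003 -1.   ] jawz [ 0.332  0.943 -0.   ] jaw deg 70.6
collar top 4495 82.16429451381615 [-1.82587643e-03 -1.16214983e-03  8.21589399e+01]
hub top 787 95.95679949295533 [583.8590114  -50.04905146  95.58410468]
42 1371 41.97494491115967
14 2559 14.214272526087683
```

View pics/w6.png

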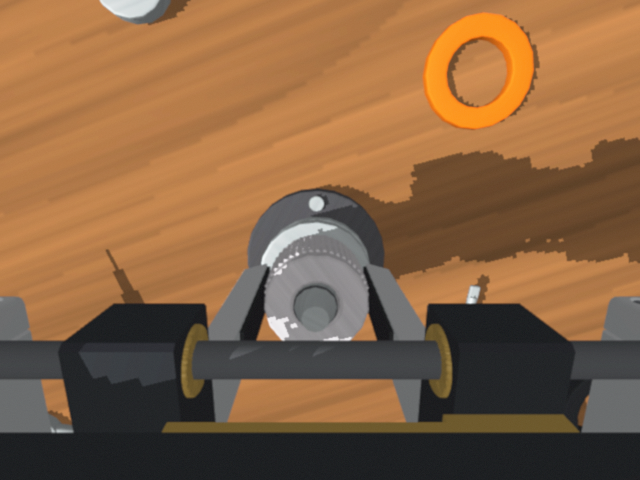

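The collar top is at 82.2 (home is 82), the pile top at 42.0 (4 mm down) and the hub tip at 96. The view shows the collar over the hub at px (317,300), still in the fingers. One slightly firmer press, then a steadiness check.

```bash
python3 -m jog '{"grip":[-0.5,-0.5,-0.5,-0.5,-0.5],"offset":[[-0.0003,0.0002,-0.0022],[-0.0003,0,-0.0022],[-0.0003,0,-0.0022],[-0.0003,0,-0.0022],[-0.0003,0,-0.0022]],"rot":[[0.002,0.004,0],[0,0,0],[0,0,0],[0,0,0],[0,0,0]]}'
python3 -c "
from h import *
s,R=st()
for i in range(8):
    c=cam('wrist')
s,R=st();P=cloud(c);d=np.hypot(P[...,0]-585,P[...,1]+50.5)
q=P[(d<23)&(d>13)&(abs(P[...,2]-83)<6)];print('collar top',len(q),np.median(q[:,2]))
q=P[(d<31.5)&(d>26)&(abs(P[...,2]-42)<7)];print('pile',np.median(q[:,2]))
"
```

```text
clock: 29.8
eef_pos: [584.3, -51.2, 53.7]
eef_rot: [-1.465, 1.561, -0.232]
wrist_force: [-12.9, -0.7, 23.5]
finger_gap: 50.0
t 29.8 tcp [584.3 -51.2  53.7] F [-12.9  -0.7  23.5] M [0.1  2.5  0.07] gap 50.0 q [-0.15  0.54  1.56 -0.    1.03 -1.38]
 x [ 0.01  -0.002 -1.   ] jawz [0.332 0.943 0.001] jaw deg 70.6
t 30.2 tcp [584.3 -51.2  53.7] F [-12.7   0.4  23.8] M [0.15 2.45 0.07] gap 49.7 q [-0.15  0.54  1.56 -0.    1.03 -1.38]
 x [ 0.01  -0.002 -1.   ] jawz [0.332 0.943 0.001] jaw deg 70.6
collar top 4490 82.07655474132515
pile 41.92724665675527
```

The hold is steady at 23.8 N. Handing in.

```bash
python3 -c "
from h import *
print(manip.sign_off())"
```

```text
the job is handed in; nothing more can be done
None
```

The job is handed in at about 30 s of the 72 s allowed. Both clutch plates are piled on the pressure plate and let go. The collar dropped over the pin after about 71° of turning and is held pushed home, still gripped at 55 N.

**Last checks:**
- **Collar:** its top is at 82.1 mm (82 is fully home) and was level to about 0.002 rad when checked just before the final press. The wrist camera puts the hub tip at 95.96 mm.
- **Pile:** its top is at 41.9 mm, so the pressure plate is about 4 mm down. After placing, both plates were flat, to about 0.006 rad. The top camera put them within about 1.5 mm of the hub axis.
- **Hold:** steady over 0.4 s, with 23.8 N measured upward at the wrist.

**What disagreed or was left unchecked:**
- The top and wrist cameras differed by about 1.3 mm on the fixture's y position; I used the wrist value.
- A sideways force of about 13 N remains between collar and hub, with a tool tilt of about 0.01 rad. The collar is still well within its upright tolerance.
- I did not re-measure the other things on the bench at the end. No unexpected contact forces showed along the way.

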